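# Seat the keyed lid of the pantry canister

### The job

The bamboo lid on the stainless canister sits proud, because its two ears ride on the rim instead of lying in the rim's two notches. Take the lid by its grip bar and turn it, pressing only lightly, until the ears drop into the notches and the lid is fully home, then let go. Leave the black salt cellar and the frosted tumbler standing where they are.

Things in the scene. Friction and masses are not known exactly. Their poses are not given: they have to be found in the camera images.
- canister: Round steel canister, 108 mm diameter, 120 high, bore 76; fixed, cannot turn. Origin: centre of underside, z up. Rim has two notches, at its +x and -x, 12 mm deep, dark floors; rim between is at z=120. Either lid ear fits either notch, 12 degrees to spare each way: lid x along canister x (either way round), the lid drops 12 mm. Lid origin at start 104 mm above canister origin, home 92.
- lid: Loose bamboo lid, 0.2 kg. Origin: centre of underside, z up. Plug 70 mm diameter, z 0-26, at start already in the canister's bore. Two ears along +x and -x, 30 mm wide, z 16-26, out to 50 mm from the axis, at start resting on the rim 54 to 90 degrees (either way) from the nearest fit. Dark grip bar on top along x, in line with the ears: 56 long, 16 wide (y), z 26-58.
- salt_cellar: Black ceramic salt cellar, closed, 82 mm diameter, 86 mm high over a small black grip bar on its top; loose, about 0.5 kg. Origin: centre of its underside. A bystander: leave it alone.
- tumbler: Frosted glass tumbler, empty, 72 mm across the mouth, 95 mm high; loose. Origin: centre of its underside. A bystander: leave it alone.

How it is judged:
By the outcome, as a careful person would: the job done as asked, in the order asked, and still so for the second after the job is handed in, with the robot touching nothing.
It also fails if it takes over 38 s, if anything falls off the work surface, if the arm or the gripper's body presses on something with over 40 N, if the wrist force passes 120 N, or if a joint passes its speed limit or range.

### The arm

A 6-joint arm with a two-finger parallel gripper is mounted at the origin on the work surface. World frame = base frame: x ahead of the robot, y to its left, z up, the work surface at z = 0. Lengths are in m, angles in rad, forces in N, time in s.
With the tool pointing down it reaches from about 0.375 to 0.9 m from the base axis. Payload 3.1 kg.
Tool frame: the origin (TCP) lies midway between the tips of the shut fingers; the grasp point (between the pads) lies robot.grip_depth behind it (robot.grip_depth is the distance from the TCP to the grasp point, in m); z points along the fingers, y is the line along which they close (so a half turn about z gives the same grasp; the last joint's range is limited). The gripper opens to 87 mm and grips with 3 to 60 N. Pads are 19 mm wide; open, the fingers measure 117 mm over their backs; the gripper's body (75 mm by 190 mm) begins 51 mm behind the grasp point.
Start: joints at [1.103, 0.527, 1.433, -0, 1.181, -0.178], TCP at [0.179, 0.599, 0.223] pointing down, gripper open.
Joint ranges: [-3.08, 3.08], [-0.75, 2.2], [0.22, 2.44], [-1.43, 4.57], [0, 2.65], [-2.85, 2.85]. Speed limits (rad/s): [2.79, 2.79, 3.14, 3.14, 3.14, 3.14].

### API

Orientations are given as a unit quaternion [x, y, z, w].
In Python, from rig import robot, cam, sensors gives the robot as it stands (robot), with the cameras (cam) and the readings (sensors).
- The arm moves only by the tool step_hand, called by a JSON object that holds its "name" and its "arguments". Schema: {"type":"object","properties":{"deltas":{"type":"string"},"finger_gap":{"type":"number"},"grip_force":{"type":"number"},"only":{"type":"string"},"quiet":{"type":"boolean"},"lines":{"type":"string"}},"required":["deltas"],"additionalProperties":false}. deltas is a string of 1 to 20 rows, parted by a bar, with the numbers parted by spaces; each row has 4 numbers: dx, dy, dz in m, then a turn about the tool's z in rad; each row shifts and turns the commanded pose from where the row before left it, along the tool's axes as they then stand; what a row does not reach is not made up. A row lasts 1/12 s, in which the tool goes at most 0.0417 m and 0.125 rad, less where a joint would pass 70% of its speed; a pose out of reach is approached as far as the arm can. finger_gap is the finger opening in m, set as the call begins (left out keeps the last). The fingers move at their own pace and stop on an object; grip_force is the grip in N (left out, the last holds). Time passes only in rows, so rows that do not move let the fingers close. The tool returns the time, the measured TCP pose, the force, the opening and the grip force at its end. only (a regular expression) keeps the lines of the reply that match it, lines (a string "A,B") keeps lines A to B, and quiet returns only ok. Input that does not fit is refused with a message, and nothing moves.
- sensors.get_obs(): the state, without advancing time (a new reading comes with each control period).
- cam.camera(name): name is "scene" or "top" or "wrist"; returns a dict with "img" (384x512x3 uint8, red, green, blue), "fx", "fy", "cx", "cy" (pixels), "xyz" and "attitude" of the camera in the world. Camera axes: x right, y down, z forward; pixel columns grow to the right and rows downward; lengths in m; the calibration is good to about 2 mm. A picture is of the moment at which its call begins. There is no depth.
- robot.hand_in(): hands the job in; it is judged then, once.
The state is a dict: "time": time; "q": joint angles; "joint_velocities": joint speeds; "joint_torque": joint torques, N m; "position": TCP position; "tool_rot": TCP orientation; "ft_force": force on the tool from outside, world axes, zero at the start; "moment": the same for the moment, N m; "grip_width": finger opening in m; "grip_force": force on a finger pad.
Only numpy, scipy, OpenCV 4.12 (cv2) and the standard library are available. Lean on these libraries where they do the work, as an engineer would, in place of code of your own. Each camera call takes 0.05 s, during which the arm holds its last target. There are 200 camera calls.

## Working session

There is one attempt and no reset: what is moved stays moved. The work goes in short steps, Python scripts to look and compute and a tool call to move; the robot and the scene stay as the last step left them, time stands still between calls to the robot, and variables do not carry over. Pictures are saved under pics/ and viewed, at most 10 in all, crops included, and the job is handed in when it is done.

```bash
ls; mkdir -p pics; python3 - <<'E'
from rig import robot, cam, sensors
import cv2,numpy as np
print(sensors.get_obs(),robot.grip_depth)
for n in("scene","top"):
    c=cam.camera(n);cv2.imwrite(f"pics/{n}0.png",c["img"][:,:,::-1]);np.savez(f"pics/{n}0.npz",**c)
    print(n,{k:v for k,v in c.items() if k!="img"})
E
```

```text
pics
rig.py
{'time': 0.0, 'q': array([ 1.10251189e+00,  5.28465779e-01,  1.43390673e+00, -3.52757726e-06,
        1.18138819e+00, -1.78488206e-01]), 'joint_velocities': array([ 0.00262631,  0.0015319 , -0.00097948,  0.00201786, -0.00078042,
       -0.00273444]), 'joint_torque': array([ 1.17392491e-05, -4.40032017e+01, -1.76598877e+01,  6.32483815e-02,
        5.80995844e-02, -1.48583476e-04]), 'position': array([0.17822713, 0.59828352, 0.22157046]), 'tool_rot': array([ 1.44390865e-01,  9.89520138e-01, -1.02834917e-03, -3.42932943e-04]), 'ft_force': array([-0.35700419,  0.31891751, -0.38845771]), 'moment': array([ 0.02395912, -0.016666  , -0.00313238]), 'grip_force': 0.0, 'grip_width': 0.0868882888005983} 0.0187
scene {'fx': 347.4876620955886, 'fy': 347.4876620955886, 'cx': 251.7196797995042, 'cy': 196.10341912772836, 'xyz': array([0.86671352, 0.28334947, 0.60996752]), 'attitude': array([ 0.32900117,  0.89358696, -0.28406469, -0.11210631])}
top {'fx': 493.4596474299209, 'fy': 493.4596474299209, 'cx': 258.22691206251125, 'cy': 186.69179308344428, 'xyz': array([0.49500548, 0.01439881, 1.10651214]), 'attitude': array([-0.70121575,  0.71026953, -0.0515903 ,  0.03394269])}
```

View pics/scene0.png

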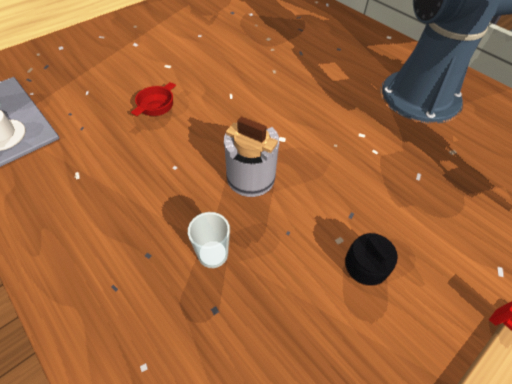

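View pics/top0.png

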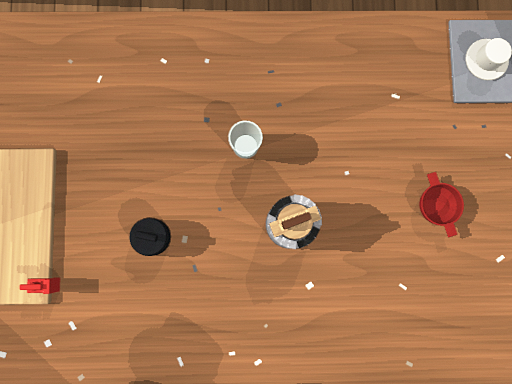

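The scene view shows the canister at about (251,160), with the dark bar on its lid at (252,129), the tumbler at (210,240) and the salt cellar at (371,259). In the top view the canister is at (294,222), the tumbler at (246,140) and the cellar at (150,237). Next I zoom in on the canister.

```bash
cat >h.py <<'E'
import numpy as np,cv2
from scipy.spatial.transform import Rotation as R
def load(n): return dict(np.load(f"pics/{n}.npz"))
def ray(c,u,v):
    d=R.from_quat(c["attitude"]).apply([(u-c["cx"])/c["fx"],(v-c["cy"])/c["fy"],1]);return c["xyz"],d/np.linalg.norm(d)
def plane(c,u,v,z):
    o,d=ray(c,u,v);return o+d*(z-o[2])/d[2]
def tri(c1,p1,c2,p2):
    o1,d1=ray(c1,*p1);o2,d2=ray(c2,*p2)
    s,t=np.linalg.lstsq(np.c_[d1,-d2],o2-o1,rcond=None)[0]
    a,b=o1+s*d1,o2+t*d2;return (a+b)/2,np.linalg.norm(a-b)
E
python3 - <<'E'
from h import *
a,b=load("top0"),load("scene0")
t=a["img"][185:259,255:335,::-1];s=b["img"][110:200,215:290,::-1]
cv2.imwrite("pics/crop.png",np.hstack([cv2.resize(t,(400,370),interpolation=2),cv2.resize(s,(308,370),interpolation=2)]))
# dark-brown bar
for c,(r0,r1,k0,k1) in((a,(185,259,255,335)),(b,(112,145,225,285))):
    hsv=cv2.cvtColor(c["img"],cv2.COLOR_RGB2HSV); m=((hsv[...,2]<115)&(hsv[...,1]>110)&(hsv[...,2]>40)).astype(np.uint8)
    z=np.zeros_like(m);z[r0:r1,k0:k1]=m[r0:r1,k0:k1]
    n,l,st,ce=cv2.connectedComponentsWithStats(z)
    for i in range(1,n):
        if st[i,4]>30:print(st[i],ce[i], cv2.minAreaRect(np.argwhere(l==i)[:,::-1].astype(np.float32)))
E
```

```text
[282 213  29  16 133] [296.58646617 219.72932331] ((296.0515441894531, 220.634033203125), (7.969334602355957, 28.9337100982666), 68.96248626708984)
[238 118  28  24 438] [251.35159817 129.25114155] ((250.96551513671875, 129.08621215820312), (30.825428009033203, 15.412714004516602), 21.801410675048828)
```

View pics/crop.png

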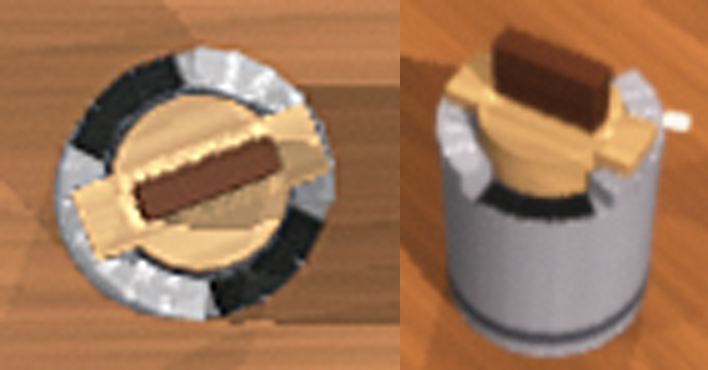

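The zoomed view shows the bar running about 21° up to the right in the top image. The dark notches are at upper left (crop 128,105) and lower right (crop 268,262). So the lid needs about 70° clockwise, seen from above.

```bash
python3 - <<'E'
from h import *
a,b=load("top0"),load("scene0")
T=lambda x,y:(255+x/5-.4,185+y/5-.4); S=lambda x,y:(215+(x-400)/4.107-.4,110+y/4.111-.4)
# bar top-face ends/corners: top-crop corners L(135,187),(148,221) R(270,137),(283,166); scene top face
print("bar centre",tri(a,T(209,178),b,S(554,55)))
# scene: left end near/far, right end near/far
for t,s in(((141,204),(505,37)),((277,152),(610,73))): print(tri(a,T(*t),b,S(*s)))
e=[plane(a,*T(*p),.162)[:2] for p in((141,204),(277,152))]
d=e[1]-e[0];print("bar len",np.linalg.norm(d),"ctr",(e[0]+e[1])/2,"yaw",np.degrees(np.arctan2(d[1],d[0])))
# notches: black mask
im=a["img"].max(2)[185:259,255:335];m=(im<50).astype(np.uint8)
n,l,st,ce=cv2.connectedComponentsWithStats(m)
P=[]
for i in range(1,n):
    if st[i,4]>60:
        p=plane(a,255+ce[i,0],185+ce[i,1],.108);P.append(p[:2]);print("notch",st[i],ce[i],p)
d=P[1]-P[0];print("sep",np.linalg.norm(d),"ctr",(P[0]+P[1])/2,"yaw",np.degrees(np.arctan2(d[1],d[0])))
# ear tips mid in top crop
e=[plane(a,*T(*p),.130)[:2] for p in((86,227),(314,133))];d=e[1]-e[0];print("ears",np.linalg.norm(d),sum(e)/2,np.degrees(np.arctan2(d[1],d[0])))
for n,c,p in(("cellar",(150,237),.08),("tumbler",(246,140),.095)):print(n,plane(a,*c,p))
q=R.from_quat([1.44390865e-01,9.89520138e-01,-1.02834917e-03,-3.42932943e-04]).as_matrix();print(q)
E
```

```text
bar centre (array([ 0.54408239, -0.08210469,  0.16244682]), np.float64(0.00039846674695925475))
(array([ 0.55112223, -0.07075952,  0.18183208]), np.float64(0.047317941506645055))
(array([ 0.53798823, -0.08860006,  0.15207442]), np.float64(0.05351697127588272))
bar len 0.056107873346159215 ctr [ 0.54425981 -0.08234935] yaw -69.9556735408735
notch [ 15  12  21  20 161] [24.44720497 20.26708075] [ 0.57781315 -0.05402689  0.108     ]
notch [ 42  42  22  21 166] [53.15060241 52.56626506] [ 0.51172882 -0.11076738  0.108     ]
sep 0.08710122130841999 ctr [ 0.54477098 -0.08239713] yaw -139.35037116951455
ears 0.0982258776485618 [ 0.54522577 -0.08213851] -68.48627569645738
cellar [0.5178805  0.21228542 0.08      ]
tumbler [0.71641185 0.01235636 0.095     ]
[[-9.58302321e-01  2.85754632e-01 -9.75646558e-04]
 [ 2.85756042e-01  9.58300441e-01 -1.93611166e-03]
 [ 3.81709654e-04 -2.13417719e-03 -9.99997650e-01]]
```

Triangulation puts the bar top centre at (0.544, -0.082, 0.162), with a 0.4 mm ray gap. The bar length comes out at 56 mm and the ears and notches share the same centre. The bar's yaw is -69.5° and the notches' is -139.3°. First I move above the lid.

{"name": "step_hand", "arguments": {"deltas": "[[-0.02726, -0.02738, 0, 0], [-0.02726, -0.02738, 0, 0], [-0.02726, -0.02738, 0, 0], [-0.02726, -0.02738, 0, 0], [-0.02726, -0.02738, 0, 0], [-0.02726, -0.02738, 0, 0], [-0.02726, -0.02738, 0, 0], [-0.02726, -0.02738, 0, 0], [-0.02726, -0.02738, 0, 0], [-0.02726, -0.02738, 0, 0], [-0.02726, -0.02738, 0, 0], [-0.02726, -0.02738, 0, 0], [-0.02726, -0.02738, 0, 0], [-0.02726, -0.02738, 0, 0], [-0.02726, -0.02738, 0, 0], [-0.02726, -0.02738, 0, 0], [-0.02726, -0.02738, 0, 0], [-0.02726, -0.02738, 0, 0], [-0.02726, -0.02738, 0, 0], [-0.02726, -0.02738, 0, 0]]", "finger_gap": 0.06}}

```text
refused: deltas: the value is not of type 'string' (schema: type "string"). Nothing was moved.
```

The call was refused and nothing moved: it wants rows parted by a bar, with the numbers parted by spaces. Same move again in that form.

{"name": "step_hand", "arguments": {"deltas": "-0.02726 -0.02738 0 0 | -0.02726 -0.02738 0 0 | -0.02726 -0.02738 0 0 | -0.02726 -0.02738 0 0 | -0.02726 -0.02738 0 0 | -0.02726 -0.02738 0 0 | -0.02726 -0.02738 0 0 | -0.02726 -0.02738 0 0 | -0.02726 -0.02738 0 0 | -0.02726 -0.02738 0 0 | -0.02726 -0.02738 0 0 | -0.02726 -0.02738 0 0 | -0.02726 -0.02738 0 0 | -0.02726 -0.02738 0 0 | -0.02726 -0.02738 0 0 | -0.02726 -0.02738 0 0 | -0.02726 -0.02738 0 0 | -0.02726 -0.02738 0 0 | -0.02726 -0.02738 0 0 | -0.02726 -0.02738 0 0", "finger_gap": 0.06}}

```text
time: 1.77
position: [0.5448, -0.0834, 0.2222]
tool_rot: [0.145, 0.989, 0.0, -0.0]
ft_force: [0.9, 0.9, 0.1]
grip_width: 0.0604
grip_force: 0.0
```

{"name": "step_hand", "arguments": {"deltas": "0 0 0 0.115 | 0 0 0 0.115 | 0 0 0 0.115 | 0 0 0 0.115 | 0 0 0 0.115 | 0 0 0 0.115 | 0 0 0 0.115 | 0 0 0 0.115 | 0 0 0 0 | 0 0 0 0"}}

```text
time: 2.6
position: [0.5443, -0.0816, 0.2223]
tool_rot: [0.567, 0.823, -0.0, -0.0]
ft_force: [-0.3, -0.3, -0.5]
grip_width: 0.0598
grip_force: 0.0
```

```bash
python3 - <<'E'
from h import *
from rig import robot, cam, sensors
c=cam.camera("wrist");np.savez("pics/w1.npz",**c);cv2.imwrite("pics/w1.png",c["img"][:,:,::-1])
o=sensors.get_obs();M=R.from_quat(o["tool_rot"]).as_matrix();print(o["time"],o["position"],M,o["q"])
print("need tool",M.T@(np.array([.5443,-.0823,.137])-o["position"]),"y yaw",np.degrees(np.arctan2(M[1,1],M[0,1])))
E
```

```text
2.65 [ 0.54433474 -0.08157857  0.22230236] [[-3.55798602e-01  9.34562456e-01 -6.08983688e-04]
 [ 9.34562585e-01  3.55798751e-01  1.54673376e-04]
 [ 3.61227566e-04 -5.14100799e-04 -9.99999803e-01]] [-3.51783622e-01  4.27798613e-01  1.62083148e+00 -7.27676346e-05
  1.09358755e+00 -7.15518745e-01]
need tool [-0.00069268 -0.0002453   0.08530225] y yaw 20.84240883230206
```

View pics/w1.png

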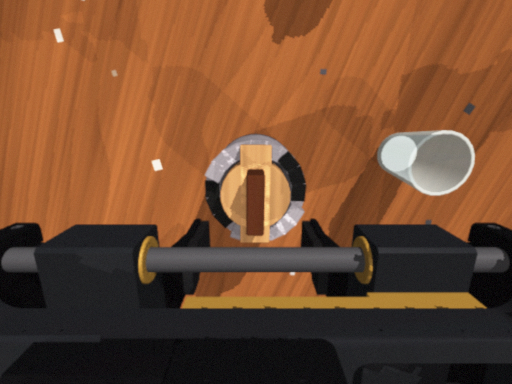

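The wrist view shows the bar upright at column 256, midway between the fingers and in line with the grasp. I descend to TCP z 0.137, settle, then close gently.

{"name": "step_hand", "arguments": {"deltas": "-0.0007 0 0.025 0 | 0 0 0.025 0 | 0 0 0.02 0 | 0 0 0.01 0 | 0 0 0.005 0 | 0 0 0 0 | 0 0 0 0"}}

```text
time: 3.23
position: [0.5454, -0.0825, 0.1381]
tool_rot: [0.568, 0.823, 0.0, 0.001]
ft_force: [-0.9, -0.1, 0.0]
grip_width: 0.0599
grip_force: 0.0
```

{"name": "step_hand", "arguments": {"deltas": "0 0 0 0 | 0 0 0 0 | 0 0 0 0 | 0 0 0 0 | 0 0 0 0 | 0 0 0 0 | 0 0 0 0 | 0 0 0 0", "finger_gap": 0.0, "grip_force": 15}}

```text
time: 3.9
position: [0.5447, -0.0823, 0.1375]
tool_rot: [0.569, 0.823, -0.0, -0.0]
ft_force: [-0.9, -0.7, 0.5]
grip_width: 0.0159
grip_force: 15.0
```

Gripped at 15.9 mm, which matches the 16 mm bar. Now I turn it, then check the forces and the angle.

{"name": "step_hand", "arguments": {"deltas": "0 0 0 0.08 | 0 0 0 0.08 | 0 0 0 0.08 | 0 0 0 0.08 | 0 0 0 0.08 | 0 0 0 0.08 | 0 0 0 0.08 | 0 0 0 0.08 | 0 0 0 0.08 | 0 0 0 0.08 | 0 0 0 0.08 | 0 0 0 0.08 | 0 0 0 0.08 | 0 0 0 0.08 | 0 0 0 0.08 | 0 0 0 0 | 0 0 0 0 | 0 0 0 0"}}

```text
time: 5.4
position: [0.5446, -0.0822, 0.1373]
tool_rot: [0.933, 0.359, -0.0, -0.0]
ft_force: [-0.1, -0.3, -1.5]
grip_width: 0.0158
grip_force: 15.0
```

```bash
python3 - <<'E'
from h import *
from rig import robot, cam, sensors
c=cam.camera("top");np.savez("pics/t2.npz",**c)
s=cam.camera("scene")["img"]
o=sensors.get_obs();M=R.from_quat(o["tool_rot"]).as_matrix();print(o["position"],"x yaw",np.degrees(np.arctan2(M[1,0],M[0,0])),"want 40.6",o["ft_force"],o["moment"])
cv2.imwrite("pics/s2.png",cv2.resize(s[100:200,200:300,::-1],(500,500),interpolation=2))
E
```

```text
[ 0.54468988 -0.08226907  0.13744672] x yaw 41.9886311812833 want 40.6 [-0.32617481  0.07487049 -2.27531711] [-0.08162075  0.06556641  0.03521555]
```

View pics/s2.png

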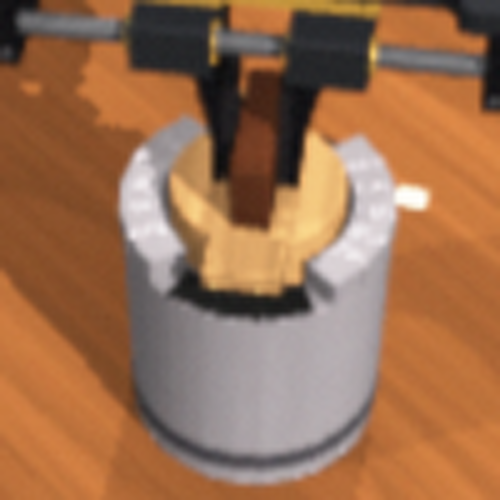

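The scene crop shows the ear (crop 255,260) over the dark notch (175–310), and the wrist now carries the lid's 2 N weight, so the ears are off the rim. I lower in small steps.

{"name": "step_hand", "arguments": {"deltas": "0 0 0.002 0.024 | 0 0 0.002 0 | 0 0 0.002 0 | 0 0 0.002 0 | 0 0 0.002 0 | 0 0 0.001 0 | 0 0 0 0 | 0 0 0 0 | 0 0 0 0"}}

```text
time: 6.25
position: [0.5449, -0.0823, 0.1266]
tool_rot: [0.938, 0.347, 0.0, 0.0]
ft_force: [-0.3, -0.4, -0.9]
grip_width: 0.0163
grip_force: 15.0
```

{"name": "step_hand", "arguments": {"deltas": "0 0 0.0005 0 | 0 0 0.0005 0 | 0 0 0 0 | 0 0 0 0 | 0 0 0 0"}}

```text
time: 6.67
position: [0.5448, -0.0823, 0.1256]
tool_rot: [0.938, 0.347, -0.0, 0.0]
ft_force: [0.0, 0.2, -1.3]
grip_width: 0.016
grip_force: 15.0
```

{"name": "step_hand", "arguments": {"deltas": "0 0 0.0005 0 | 0 0 0.0003 0 | 0 0 0 0 | 0 0 0 0 | 0 0 0 0"}}

```text
time: 7.08
position: [0.5448, -0.0823, 0.1255]
tool_rot: [0.938, 0.347, 0.0, 0.0]
ft_force: [-1.2, 1.5, 5.6]
grip_width: 0.016
grip_force: 15.0
```

The lid has bottomed after a drop of about 12 mm, with a light 5.6 N contact. I release it, opening to 45 mm, then lift and look.

{"name": "step_hand", "arguments": {"deltas": "0 0 -0.0005 0 | 0 0 0 0 | 0 0 0 0 | 0 0 0 0 | 0 0 0 0 | 0 0 0 0 | 0 0 0 0", "finger_gap": 0.045}}

```text
time: 7.67
position: [0.5448, -0.0823, 0.1251]
tool_rot: [0.938, 0.347, -0.0, -0.0]
ft_force: [0.4, 0.1, 0.1]
grip_width: 0.0442
grip_force: 0.0
```

{"name": "step_hand", "arguments": {"deltas": "0 0 -0.005 0 | 0 0 -0.015 0 | 0 0 -0.03 0 | 0 0 -0.03 0 | 0 0 -0.03 0 | 0 0 -0.03 0 | 0 0 0 0"}}

```text
time: 8.25
position: [0.5485, -0.0835, 0.2721]
tool_rot: [0.938, 0.347, 0.005, 0.004]
ft_force: [0.7, -0.0, 1.1]
grip_width: 0.0451
grip_force: 0.0
```

{"name": "step_hand", "arguments": {"deltas": "-0.03 0 0 0 | -0.03 0 0 0 | -0.03 0 0 0 | -0.03 0 0 0 | -0.03 0 0 0 | 0 0 0 0 | 0 0 0 0"}}

```text
time: 8.83
position: [0.43, -0.1804, 0.2652]
tool_rot: [0.939, 0.345, 0.0, -0.0]
ft_force: [0.0, 0.5, 0.5]
grip_width: 0.0448
grip_force: 0.0
```

```bash
python3 - <<'E'
from h import *
from rig import robot, cam, sensors
c=cam.camera("top");s=cam.camera("scene")
np.savez("pics/t3.npz",**c);np.savez("pics/s3.npz",**s)
a=cv2.resize(s["img"][100:200,200:300,::-1],(400,400),interpolation=2);b=cv2.resize(c["img"][182:262,255:335,::-1],(400,400),interpolation=2)
cv2.imwrite("pics/f3.png",np.hstack([b,a]))
d=np.abs(s["img"].astype(int)-load("scene0")["img"]).max(2)
print("change tumbler",(d[205:275,183:235]>40).sum(),"cellar",(d[228:288,340:402]>40).sum())
E
```

```text
change tumbler 0 cellar 0
```

View pics/f3.png

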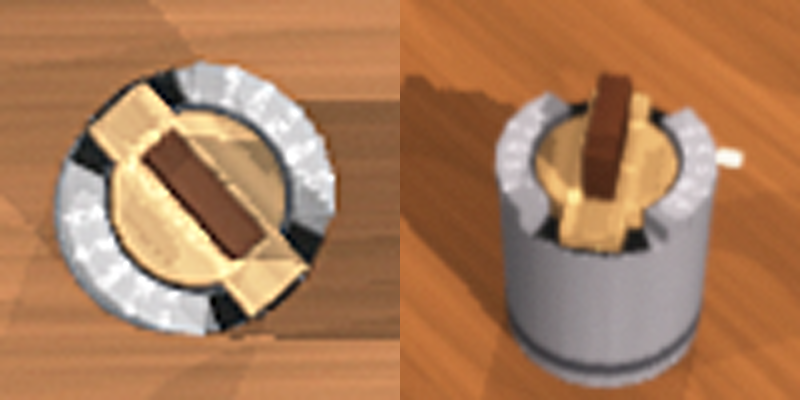

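Both ears lie centred in the notches (dark gap on both sides of each, top crop 130,125 and 265,285), and the bystanders are unchanged. I check the bar-top height, then hand in.

```bash
python3 - <<'E'
from h import *
from rig import robot, cam, sensors
p,g=tri(load("t3"),(255+201/5-.4,182+194/5-.4),load("s3"),(200+210/4-.4,100+92/4-.4));print(p,g,"want z .150")
if abs(p[2]-.15)<.006: print(robot.hand_in())
E
```

```text
[ 0.54448794 -0.07972676  0.16500608] 0.002185793388113698 want z .150
```

My scene pixel was off: the bar's top face runs from its far end (row 76) to its near end (row ~150), where the end face begins. I find that edge from the brightness profile and triangulate each end.

```bash
python3 - <<'E'
from h import *
t,s=load("t3"),load("s3")
for r in range(116,152): print(r,s["img"][r,246:260].sum(1).tolist() if 0 else [int(s["img"][r,c,0]) for c in range(245,259)])
# prediction check: home (top z .150) vs start (.162) bar end midpoints in scene
Q=R.from_quat(s["attitude"])
for z in(.150,.162):
    for uv in((255+161/5-.4,182+145/5-.4),(255+242/5-.4,182+245/5-.4)):
        p=plane(t,*uv,z);c=Q.inv().apply(p-s["xyz"]);print(z,p,s["fx"]*c[0]/c[2]+s["cx"],s["fy"]*c[1]/c[2]+s["cy"])
E
```

```text
116 [171, 174, 175, 174, 177, 176, 179, 186, 187, 191, 189, 190, 188, 187]
117 [171, 174, 174, 174, 171, 166, 165, 175, 182, 186, 187, 189, 188, 187]
118 [177, 177, 176, 172, 160, 137, 131, 147, 158, 162, 167, 166, 177, 187]
119 [179, 180, 179, 173, 141, 111, 104, 115, 116, 125, 125, 126, 153, 185]
120 [184, 182, 183, 177, 132, 105, 104, 104, 106, 109, 112, 113, 134, 178]
121 [188, 184, 182, 176, 125, 102, 104, 105, 107, 109, 110, 111, 116, 169]
122 [188, 184, 175, 179, 128, 100, 104, 105, 107, 110, 111, 113, 111, 165]
123 [185, 182, 168, 173, 129, 105, 108, 106, 108, 109, 111, 111, 118, 190]
124 [168, 161, 163, 141, 112, 105, 106, 107, 108, 112, 110, 107, 131, 218]
125 [118, 101, 140, 113, 104, 106, 105, 109, 110, 111, 111, 102, 141, 219]
126 [40, 51, 117, 104, 101, 105, 111, 108, 110, 110, 111, 98, 151, 218]
127 [30, 57, 121, 112, 104, 104, 107, 108, 110, 111, 109, 94, 151, 214]
128 [69, 107, 128, 112, 106, 109, 105, 110, 112, 113, 110, 91, 147, 206]
129 [127, 151, 122, 107, 107, 106, 108, 110, 112, 113, 104, 90, 154, 208]
130 [160, 156, 119, 106, 106, 108, 108, 111, 113, 110, 95, 
[... 1086 characters left out ...]
, 219, 231, 235]
147 [165, 90, 78, 74, 74, 76, 79, 80, 102, 189, 211, 222, 231, 234]
148 [200, 111, 83, 82, 81, 74, 78, 82, 113, 191, 212, 226, 233, 234]
149 [220, 150, 128, 128, 115, 101, 97, 98, 133, 195, 214, 231, 236, 233]
150 [223, 188, 182, 184, 174, 163, 162, 161, 185, 211, 222, 237, 240, 235]
151 [213, 203, 206, 206, 207, 207, 207, 210, 222, 225, 229, 238, 241, 240]
0.15 [ 0.56375705 -0.06526177  0.15      ] 249.77056168500178 137.5677495208983
0.15 [ 0.52458198 -0.09585833  0.15      ] 254.9114606741808 119.56095485845015
0.162 [ 0.56289452 -0.06426238  0.162     ] 250.54544318931607 132.91799062960814
0.162 [ 0.52421093 -0.09447509  0.162     ] 255.66739197033436 115.05983051494648
```

In the scene view the top-face ends are at rows 118.5 and 138.5. Home predicts 119.6 and 137.6, and proud would be 115.1 and 132.9, so the lid is home.

```bash
python3 -c "
from rig import robot, cam, sensors
print(robot.hand_in())"
```

```text
the job is handed in; nothing more can be done
None
```

The lid is turned, fully home with both ears in the notches, and released; the salt cellar and tumbler are unmoved, and the job is handed in.

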